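# Open the pressure cap of a coolant reservoir

### The job

Open the coolant reservoir for topping up: turn its black pressure cap anticlockwise (seen from above) until you feel the first stop, press it down there against its spring, turn it on past the stop while pressed, and lift it straight off. Never force it: turn and press gently, and gently stand the cap upright in the white tray, leaving the other things on the bench where they are.

Things in the scene. Friction and masses are not known exactly. Their poses are not given: they have to be found in the camera images.
- cap: Loose black pressure cap, 54 mm tall, about 0.08 kg. Origin: centre of its underside, z up the axis. Stem 36 mm wide from 0 to 18 mm, two square steel pins (6 mm thick, along its x, reaching 28 mm from the axis, 4 mm up), disc 72 mm wide from 18 to 26 mm, upright grip bar 66 mm along its x, 14 mm thick, from 26 to 54 mm. It opens anticlockwise seen from above.
- cap_ear (a point): Point on the cap's bar, on the end with the yellow mark: 28 mm from the axis along the cap's x, 45 mm above the cap's origin; axes as the cap's.
- tank: White coolant reservoir, 150 x 150 x 85 mm, fixed; origin: centre of its underside, under the cap's axis. Neck 69 mm wide, rim at 125 mm. Shut, the cap's origin is 114 mm up and its x lies 0 to 0.12 rad anticlockwise of the tank's x (red mark). First stop at 0.36 to 0.78 rad, unseen. The pins leave the neck at 1.27 +-0.08 rad (green mark); last stop at 1.37 rad. Side play 1.5 mm.
- neck (a point): Centre of the neck's rim, 125 mm above the tank's underside; axes as the tank's. Before the stop a ledge lets the cap down only 1 mm; in the last 0.08 rad before it 7 mm, on a spring (1.2 N/mm, 5 N at the top, 13 N at the bottom). Over 4.5 mm down it passes under the stop; 0.38 rad on, the spring lifts it again. Keep twist below 0.4 N m, push below 20 N: over 35 N on the neck in all is harm.
- tray: White plastic tray, 120 x 120 mm, walls 14 mm high and 3 mm thick, floor 3 mm thick, fixed; origin: centre of its underside.
- amber_vial: Bystander: brown vial, 42 mm wide, 87 mm tall; origin: centre of its underside.
- timer: Bystander: small white timer, 66 x 62 x 19 mm; origin: centre of its underside.
Things that resemble listed ones, but are neither listed nor needed, are in the scene too. Of the things like the cap, leave any that is blue; of the rest the smaller one is meant.

How it is judged:
By the outcome, as a careful person would: the job done as asked, in the order asked, and still so for the second after the job is handed in, with the robot touching nothing.
It also fails if it takes over 67 s, if anything falls off the work surface, if the arm or the gripper's body presses on something with over 40 N, if the wrist force passes 120 N, or if a joint passes its speed limit or range.

### The arm

A 7-joint arm with a two-finger parallel gripper is mounted at the origin on a cart in front of the work surface, level with it; the furniture and walls round the work are solid. World frame = base frame: x ahead of the robot, y to its left, z up, the work surface at z = 0. Lengths are in mm, angles in rad, forces in N, time in s.
With the tool pointing down it reaches from about 425 to 875 mm from the base axis. Payload 9.9 kg.
Tool frame: the origin (TCP) lies at the very end of the fingers, on their centre line; the grasp point (between the pads) lies 19 mm behind it; z points along the fingers, x is the direction in which the jaws open and shut, and the axes are right-handed (so a half turn about z gives the same grasp; the last joint's range is limited). The gripper opens to 85 mm and grips with 20 to 120 N. Pads are 22 mm wide; open, the fingers measure 114 mm over their backs; the gripper's body (76 mm by 85 mm) begins 54 mm behind the grasp point. The pads swing forward as they close: fully open they stand 13 mm farther back than shut.
Start: joints at [1.114, 0.576, 0.025, 1.437, -0.015, 1.129, -0.057], TCP at [245.856, -628.636, 231.289] pointing down, gripper open.
Joint ranges: [-2.76, 2.76], [-0.34, 2.15], [-1.52, 1.57], [0.19, 2.46], [-1.09, 4.23], [0.17, 1.99], [-2.82, 2.82]. Speed limits (rad/s): [2.22, 2.22, 3.01, 3.01, 3.14, 3.14, 3.14].

### API

Orientations are given as a unit quaternion [w, x, y, z].
In Python, from rig import get_state, imaging, manip gives the robot as it stands.
- The arm moves only by the tool jog_arm, never from a script. Its argument "increments" is one flat list of numbers, 5 for each row, row after row: the opening, from -1 (shut) to 1 (fully open), so that 0 is half open, then the shift along the world's x, y, z in units of 40 mm (1.0 is 40 mm), then the turn about the world's z in degrees. A call has 1 to 12 rows; each row is the pose to reach, as a shift and turn from the pose commanded when the call began; what a row does not reach only later rows make up. A row lasts 1/12 s, in which the tool goes at most 41.7 mm and 7.16 degrees, less where a joint would pass 70% of its speed; a pose out of reach is approached as far as the arm can. A call with a gripper value outside its range is refused whole. The fingers move at their own pace and stop on an object; "squeeze" is the grip in N (left out, the last holds). Time passes only in rows, so rows that repeat a pose let the fingers close. It gives the time, the measured TCP pose, the force and the opening at its end, in the units of the state.
- get_state(): the state, without advancing time (a new reading comes with each control period).
- imaging.capture(name): name is "side" or "top" or "wrist"; returns a dict with "image" (384x512x3 uint8, red, green, blue), "range_z" (384x512 float32, mm along the optical axis (not along the pixel's ray), 0 where there is no reading), "fov_y" (degrees; the focal length in pixels is half the picture's height over the tangent of half this angle, whatever the lens; pixels are square), "cx", "cy" (the principal point, pixels), "R" (3x3) and "t" (3): a world point X has camera coordinates R X + t. Camera axes: x right, y down, z forward; pixel columns grow to the right and rows downward; lengths in mm; the calibration is good to about 2 mm. A picture is of the moment at which its call begins.
- manip.close_job(): hands the job in, once; it reports no verdict.
The state is a dict: "t": time; "joint_positions": joint angles; "joint_vel": joint speeds; "joint_efforts": joint torques, N m; "eef_pos": TCP position; "tool_rot": TCP orientation; "wrist_force": force on the tool from outside, world axes, zero at the start; "wrist_torque": the same for the moment, N m; "width": finger opening in mm.
Only numpy, scipy, OpenCV 4.12 (cv2) and the standard library are available. Lean on these libraries where they do the work, as an engineer would, in place of code of your own. Each camera call takes 0.05 s, during which the arm holds its last target. There are 200 camera calls.

## Working session

There is one attempt and no reset: what is moved stays moved. The work goes in short steps, Python scripts to look and compute and a tool call to move; the robot and the scene stay as the last step left them, time stands still between calls to the robot, and variables do not carry over. Pictures are saved under pics/ and viewed, about 8 in all and at most 12, crops included, and the job is handed in when it is done.

Besides the shell and the picture viewer there is one more tool, called after "Call:" as name(argument=value, ...) on one line, values as JSON. jog_arm: Moves the arm, as the interface text tells. Its arguments: {"type":"object","properties":{"increments":{"type":"array"},"squeeze":{"type":"number"}},"required":["increments"]}

```bash
mkdir -p pics
cat > h.py <<'E'
import numpy as np, cv2
from rig import get_state, imaging, manip
def cap(n):
    c=imaging.capture(n); f=192/np.tan(np.radians(c['fov_y'])/2); c['f']=f; c['n']=n
    np.savez('last_'+n+'.npz',**c); return c
def load(n):
    d=np.load('last_'+n+'.npz'); return {k:d[k] for k in d}
def ray(c,u,v):
    d=np.array([(u-c['cx'])/c['f'],(v-c['cy'])/c['f'],1.]); R=c['R']
    return -R.T@c['t'], R.T@d
def onz(c,u,v,z):
    o,d=ray(c,u,v); return o+d*(z-o[2])/d[2]
def depth(c,u,v):
    o,d=ray(c,u,v); return o+d*c['range_z'][int(v),int(u)]
def proj(c,X):
    p=c['R']@np.array(X)+c['t']; return p[:2]/p[2]*c['f']+[c['cx'],c['cy']]
def save(c,name):
    cv2.imwrite('pics/'+name,c['image'][:,:,::-1])
E
python3 - <<'E'
from h import *
s=get_state(); print({k:np.round(v,3) for k,v in s.items()})
a=cap('top');b=cap('side')
for c in(a,b):print(c['fov_y'],c['cx'],c['cy'],(-c['R'].T@c['t']).round(),c['R'].round(2).tolist())
im=np.vstack([a['image'],b['image']])
im=cv2.resize(im,None,fx=.78,fy=.78,interpolation=cv2.INTER_AREA)
save(a,'top0.png'); save(b,'side0.png');
E
```

```text
{'t': np.float64(0.0), 'joint_positions': array([ 1.114,  0.576,  0.025,  1.438, -0.015,  1.129, -0.056]), 'joint_vel': array([ 0.001,  0.001, -0.   , -0.001, -0.001,  0.   ,  0.001]), 'joint_efforts': array([ 1.0000e-03, -7.6576e+01,  2.2510e+00, -2.8597e+01,  1.5000e-02,
        1.3000e-02,  0.0000e+00]), 'eef_pos': array([ 245.717, -628.188,  230.462]), 'tool_rot': array([-0.   ,  0.826, -0.564, -0.001]), 'wrist_force': array([-0.792, -0.611, -0.201]), 'wrist_torque': array([-0.049, -0.051,  0.044]), 'width': np.float64(85.601)}
44.5264290477402 263.5263351045574 191.55297364295373 [ 239.   80. 1515.] [[0.0, -1.0, 0.0], [-0.97, -0.0, -0.24], [0.24, -0.0, -0.97]]
43.33176183696594 258.869863313758 191.96277369233215 [ 573. 1205.  997.] [[-1.0, -0.01, 0.02], [-0.02, 0.61, -0.79], [-0.01, -0.79, -0.61]]
```

View pics/top0.png

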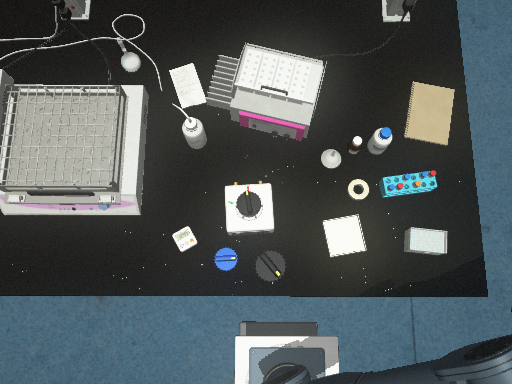

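View pics/side0.png

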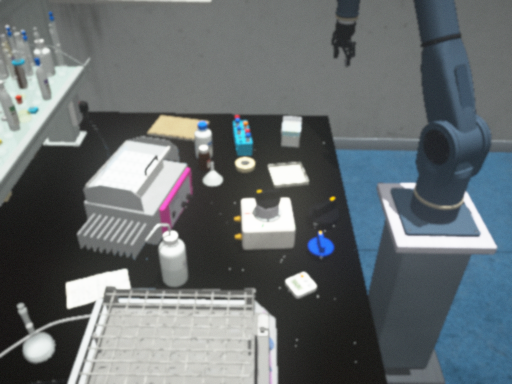

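The top view shows three cap-like things: black on the tank at (249,205), black on the bench at (270,265), and blue at (226,259). The tray is at (345,236), the timer at (184,239) and the vial at (355,145). The cap on the tank looks like the smaller black one. I'll measure it and confirm in an enlarged crop.

Run:
```python
from h import *
a=load('top'); im=a['image']
cv2.imwrite('pics/crop1.png',cv2.resize(im[170:290,170:290],None,fx=5,fy=5,interpolation=cv2.INTER_CUBIC)[:,:,::-1])
for n,u,v in [('tankcap',249,204),('blk',270,265),('blue',226,259),('tray',345,236),('tanktop',262,225),('tanktop2',232,225),('timer',184,239),('vial',355,145)]:
    print(n,depth(a,u,v).round(1))
def mask(m,x0,x1,y0,y1):
    o=np.zeros(m.shape,np.uint8);o[y0:y1,x0:x1]=m[y0:y1,x0:x1]*255;return o
def big(m): return max(cv2.findContours(m,0,1)[0],key=cv2.contourArea)
w=(im.min(2)>150)
t=cv2.minAreaRect(big(mask(w,315,375,205,265)));print('tray',t,[onz(a,*p,14).round(1)[:2].tolist() for p in cv2.boxPoints(t)],onz(a,*t[0],14))
t=cv2.minAreaRect(big(mask(w,215,280,175,240)));print('tank',t,[onz(a,*p,85).round(1)[:2].tolist() for p in cv2.boxPoints(t)],onz(a,*t[0],85))
d=(im.max(2)<75)
t=cv2.minAreaRect(big(mask(d,232,268,186,224)));print('cap',t,onz(a,*t[0],135), onz(a,*t[0],168))
g=cv2.minAreaRect(big(mask(im.max(2)>35,252,290,248,285)));print('blk disc',g,t[1])
R,G,B=[im[...,i].astype(int) for i in range(3)]
for n,m in [('red',(R-np.maximum(G,B)>50)),('green',(G-np.maximum(R,B)>25)),('yel',(np.minimum(R,G)-B>60))]:
    k,l,s,c=cv2.connectedComponentsWithStats(mask(m,215,295,175,290))
    for i in range(1,k): print(n,c[i].round(1),s[i,4],[onz(a,*c[i],z)[:2].round(1).tolist() for z in (85,125,168)])
```

```text
tankcap [530.7 117.4 161.2]
blk [360.1  53.8  69.2]
blue [379.6 189.9  51.7]
tray [ 459.7 -191.     2.5]
tanktop [480.6  78.7  87.2]
tanktop2 [481.5 171.5  80.1]
timer [446.7 329.   13.8]
vial [ 745.7 -221.7   75.9]
tray ((344.22833251953125, 235.05096435546875), (37.041996002197266, 37.65629196166992), 79.3803482055664) [[509.1, -117.2], [532.4, -238.5], [413.9, -254.9], [391.4, -135.7]] [ 461.12514836 -186.55330022   14.        ]
tank ((248.6586151123047, 207.69656372070312), (47.5061149597168, 47.5061149597168), 86.633544921875) [[606.7, 200.1], [616.3, 50.9], [465.5, 42.5], [456.4, 188.1]] [535.3076896  120.39298679  85.        ]
cap ((248.27169799804688, 202.4490509033203), (21.746047973632812, 5.282938003540039), 79.3803482055664) [541.06468667 120.31774065 135.        ] [533.83964831 119.3604782  168.        ]
blk disc ((270.5, 266.0), (36.0, 37.0), 90.0) (21.746047973632812, 5.282938003540039)
red [247.6 187.8] 9 [[599.2, 124.5], [589.1, 123.3], [578.3, 121.9]]
green [230.6 202.1] 9 [[552.9, 177.0], [544.1, 174.3], [534.7, 171.4]]
green [237.5 233. ] 4 [[455.9, 153.9], [449.8, 151.8], [443.3, 149.6]]
green [231.  257.5] 2 [[380.9, 172.4], [377.0, 169.8], [372.7, 167.0]]
yel [260.  181.5] 6 [[619.8, 85.5], [609.1, 85.3], [597.7, 85.2]]
yel [235.1 183.1] 8 [[614.2, 163.8], [603.7, 161.5], [592.4, 159.0]]
yel [246.5 192.5] 8 [[583.9, 127.7], [574.3, 126.3], [563.9, 124.9]]
yel [233.  257.5] 6 [[381.0, 166.3], [377.0, 163.9], [372.7, 161.3]]
yel [277.3 272.9] 15 [[335.1, 32.0], [332.4, 33.4], [329.5, 34.8]]
```

View pics/crop1.png

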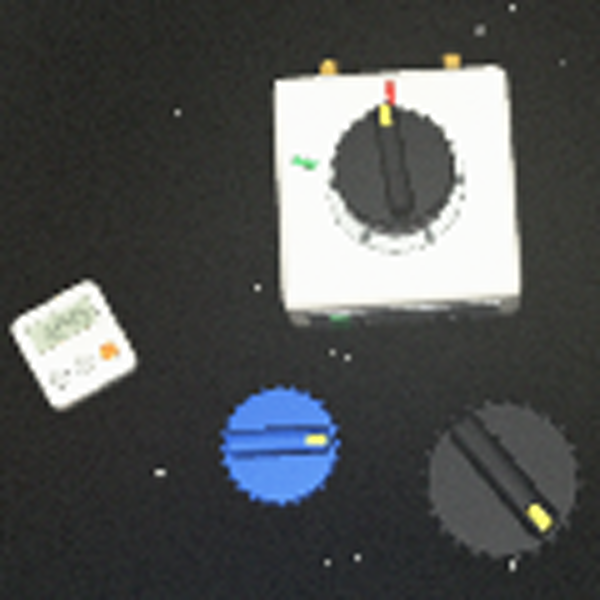

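The crop confirms the choice. The meant cap is the black one on the tank, about 26 px wide. The bench black one is about 30 px across even though it is farther from the camera, and the third is blue. The yellow mark is close to the red mark, so the cap is shut. Next I move above it.

Call:
jog_arm(increments=[1,7.2,18.7,1.2,-10,1,7.2,18.7,1.2,-10,1,7.2,18.7,1.2,-10,1,7.2,18.7,1.2,-10,1,7.2,18.7,1.2,-10,1,7.2,18.7,1.2,-10,1,7.2,18.7,1.2,-10,1,7.2,18.7,1.2,-10,1,7.2,18.7,1.2,-10,1,7.2,18.7,1.2,-10,1,7.2,18.7,1.2,-10,1,7.2,18.7,1.2,-10], squeeze=25)

```text
t: 1.1
eef_pos: [425.3, -160.9, 261.3]
tool_rot: [0.0, 0.774, -0.634, 0.0]
wrist_force: [1.1, -1.3, 1.4]
width: 85.4
```

Call:
jog_arm(increments=[1,2.7,6.9,0.4,0,1,2.7,6.9,0.4,0,1,2.7,6.9,0.4,0,1,2.7,6.9,0.4,0,1,2.7,6.9,0.4,0,1,2.7,6.9,0.4,0,1,2.7,6.9,0.4,0,1,2.7,6.9,0.4,0,1,2.7,6.9,0.4,0,1,2.7,6.9,0.4,0])

```text
t: 1.93
eef_pos: [532.8, 112.8, 276.6]
tool_rot: [0.001, 0.774, -0.633, -0.0]
wrist_force: [0.3, 0.2, 0.1]
width: 85.2
```

Run:
```python
from h import *
c=cap('wrist'); save(c,'w1.png'); s=get_state(); print(s['eef_pos'],s['tool_rot'],s['joint_positions'],s['wrist_force'],s['wrist_torque'])
print(proj(c,[535,119,168]),proj(c,[535,119,140]),proj(c,s['eef_pos']),c['fov_y'],-c['R'].T@c['t'])
```

```text
[532.75852309 111.82592464 276.75646749] [ 7.30224338e-04  7.73304797e-01 -6.34034031e-01 -6.87515461e-05] [-0.14841652  0.34551926 -0.20350844  1.70884652  0.07774282  1.09637301
 -1.74937971] [-0.19988588  0.4913629   0.122649  ] [-0.07505585 -0.01083676 -0.00561075]
[246.77338884 191.89953119] [247.23797331 185.71393886] [254.77107866 242.40813288] 71.89436029758356 [596.22806569 126.54299925 418.95182444]
```

View pics/w1.png

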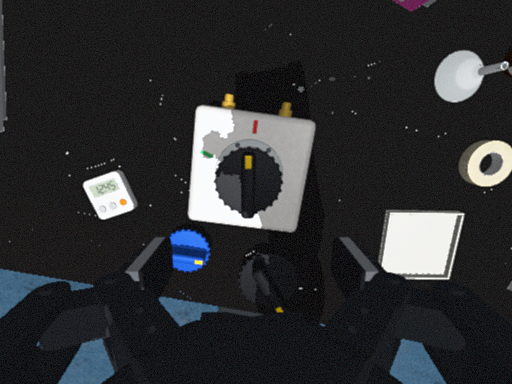

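The wrist view shows the cap disc centred near (249,180). Its bar runs from (249,155) to (249,217), the red mark is at (255,127) and the green at (208,155). I'll fit these.

Run:
```python
from h import *
c=load('wrist'); im=c['image']
z=c['range_z']; vv,uu=np.mgrid[130:235,195:305]
o=-c['R'].T@c['t']
d=np.stack([(uu-c['cx'])/c['f'],(vv-c['cy'])/c['f'],np.ones(uu.shape)],-1)*z[130:235,195:305,None]
P=d@c['R']+o
def show(lo,hi,n):
    Q=P[(P[...,2]>lo)&(P[...,2]<hi)&(np.hypot(P[...,0]-535,P[...,1]-119)<45)]
    r=cv2.minAreaRect(Q[:,:2].astype(np.float32)); print(n,len(Q),np.median(Q[:,2]).round(1),r)
    if n=='disc': print(cv2.minEnclosingCircle(Q[:,:2].astype(np.float32)))
show(134,146,'disc');show(155,176,'bar')
R,G,B=[im[...,i].astype(int) for i in range(3)]
for n,m,h in [('red',(R-np.maximum(G,B)>50),85),('green',(G-np.maximum(R,B)>25),85),('yel',(np.minimum(R,G)-B>60),168)]:
    k,l,s,cc=cv2.connectedComponentsWithStats(m.astype(np.uint8))
    for i in range(1,k):
        if s[i,4]>5 and 190<cc[i][0]<320 and 90<cc[i][1]<220: print(n,cc[i].round(1),s[i,4],onz(c,*cc[i],h).round(1))
# tank top corners from depth (whole)
vv,uu=np.mgrid[90:245,170:330]
Q=(np.stack([(uu-c['cx'])/c['f'],(vv-c['cy'])/c['f'],np.ones(uu.shape)],-1)*z[90:245,170:330,None])@c['R']+o
Q=Q[(abs(Q[...,2]-85)<6)];print('tank',cv2.minAreaRect(Q[:,:2].astype(np.float32)),np.median(Q[:,2]))
```

```text
disc 2664 139.7 ((540.1633911132812, 119.747802734375), (73.5506820678711, 74.61909484863281), 11.118408203125)
((539.3743896484375, 119.20750427246094), 37.750186920166016)
bar 919 167.4 ((539.77294921875, 118.86620330810547), (65.37857818603516, 13.617117881774902), 10.907999038696289)
red [254.9 125.9] 49 [597.8 122.9  85. ]
green [206.3 153.5] 46 [553.1 175.6  85. ]
yel [228.2 100.9] 120 [613.9 151.5 168. ]
yel [286.1 109.7] 66 [616.9  99.1 168. ]
yel [248.  161.9] 90 [563.9 123.6 168. ]
tank ((539.661376953125, 119.11312866210938), (148.62765502929688, 148.4054718017578), 3.8243114948272705) 84.65882650237774
```

Call:
jog_arm(increments=[1,0.17,0.18,-0.8,-0.4,1,0.17,0.18,-1.6,-0.4,1,0.17,0.18,-2.2,-0.4,1,0.17,0.18,-2.2,-0.4,1,0.17,0.18,-2.2,-0.4,1,0.17,0.18,-2.2,-0.4])

```text
t: 2.48
eef_pos: [540.7, 119.4, 190.7]
tool_rot: [-0.001, 0.771, -0.637, 0.001]
wrist_force: [0.4, 0.3, -0.1]
width: 85.1
```

```bash
cat > st.py <<'E'
from h import *
s=get_state();q=s['tool_rot'];print(round(float(s['t']),2),s['eef_pos'].round(2),'yaw',np.degrees(2*np.arctan2(q[2],q[1])).round(2),'F',s['wrist_force'].round(2),'M',s['wrist_torque'].round(3),'w',np.round(s['width'],1),s['joint_positions'].round(3))
E
python3 st.py
```

```text
2.48 [540.68 119.44 190.69] yaw -79.13 F [ 0.4   0.26 -0.1 ] M [0.029 0.011 0.035] w 85.1 [-0.167  0.439 -0.197  1.814  0.107  0.897 -1.794]
```

Call:
jog_arm(increments=[1,-0.02,0,-0.6,0,0,-0.02,0,-1.14,0,-0.3,-0.02,0,-1.14,0,-0.5,-0.02,0,-1.14,0,-0.5,-0.02,0,-1.14,0,-0.5,-0.02,0,-1.14,0], squeeze=50)

```text
t: 2.98
eef_pos: [540.3, 120.5, 145.5]
tool_rot: [-0.001, 0.771, -0.636, 0.001]
wrist_force: [-0.2, 0.1, -0.3]
width: 25.4
```

```bash
python3 st.py
```

```text
2.98 [540.29 120.54 145.48] yaw -79.06 F [-0.17  0.06 -0.33] M [ 0.063  0.042 -0.042] w 25.4 [-0.176  0.492 -0.19   1.87   0.126  0.789 -1.812]
```

Call:
jog_arm(increments=[-0.5,0,-0.03,0,0,-1,0,-0.03,0,0,-1,0,-0.03,0,0,-1,0,-0.03,0,0,-1,0,-0.03,0,0,-1,0,-0.03,0,0], squeeze=50)

```text
t: 3.48
eef_pos: [539.7, 119.1, 144.0]
tool_rot: [-0.0, 0.771, -0.636, 0.0]
wrist_force: [1.2, -1.5, 4.7]
width: 12.8
```

```bash
python3 st.py
```

```text
3.48 [539.73 119.07 143.95] yaw -79.05 F [ 1.23 -1.54  4.7 ] M [-0.27  -0.3    0.015] w 12.8 [-0.174  0.493 -0.189  1.872  0.127  0.787 -1.81 ]
```

Call:
jog_arm(increments=[-1,0,0,0.02,0,-1,0,0,0.03,1,-1,0,0,0.03,3,-1,0,0,0.03,5,-1,0,0,0.03,7,-1,0,0,0.03,9,-1,0,0,0.03,10,-1,0,0,0.03,11,-1,0,0,0.03,11], squeeze=22)

```text
t: 4.23
eef_pos: [539.1, 119.4, 144.7]
tool_rot: [-0.0, 0.829, -0.559, -0.0]
wrist_force: [0.2, 0.0, 4.0]
width: 12.9
```

```bash
python3 st.py
```

```text
4.23 [539.08 119.38 144.74] yaw -67.97 F [0.24 0.03 3.97] M [ 0.169 -0.074 -0.065] w 12.9 [-0.137  0.495 -0.245  1.87   0.161  0.796 -1.653]
```

Call:
jog_arm(increments=[-1,0,0,0.03,0.5,-1,0,0,0.05,1,-1,0,0,0.05,1.5,-1,0,0,0.05,2,-1,0,0,0.05,2])

```text
t: 4.65
eef_pos: [538.6, 119.2, 145.0]
tool_rot: [0.001, 0.839, -0.545, -0.001]
wrist_force: [5.3, 2.2, -16.1]
width: 13.0
```

```bash
python3 st.py
```

```text
4.65 [538.6  119.2  145.02] yaw -66.02 F [  5.27   2.19 -16.09] M [ 0.578 -1.238 -0.147] w 13.0 [-0.13   0.496 -0.255  1.869  0.167  0.8   -1.624]
```

Call:
jog_arm(increments=[-1,0,0,-0.03,0,-1,0,0,-0.04,0,-1,0,0,-0.04,0.5,-1,0,0,-0.04,1,-1,0,0,-0.04,1.5,-1,0,0,-0.04,1.5])

```text
t: 5.15
eef_pos: [538.7, 119.1, 144.9]
tool_rot: [0.0, 0.846, -0.534, -0.0]
wrist_force: [-1.0, 1.3, -5.8]
width: 13.4
```

```bash
python3 st.py
```

```text
5.15 [538.72 119.12 144.91] yaw -64.49 F [-1.01  1.32 -5.75] M [ 0.423 -0.013 -0.044] w 13.4 [-0.125  0.496 -0.262  1.87   0.173  0.799 -1.603]
```

Call:
jog_arm(increments=[-1,0,0,-0.015,0.5,-1,0,0,-0.015,1,-1,0,0,-0.015,1.5,-1,0,0,-0.015,2,-1,0,0,-0.015,2])

```text
t: 5.57
eef_pos: [539.3, 118.9, 144.8]
tool_rot: [-0.0, 0.855, -0.519, 0.0]
wrist_force: [-0.4, -1.1, 1.6]
width: 12.9
```

```bash
python3 st.py
```

```text
5.57 [539.35 118.91 144.83] yaw -62.51 F [-0.4  -1.09  1.6 ] M [-0.166  0.249  0.   ] w 12.9 [-0.118  0.497 -0.271  1.869  0.18   0.799 -1.575]
```

Call:
jog_arm(increments=[-1,0,0,0,0.5,-1,0,0,0,1,-1,0,0,0,1.5,-1,0,0,0,2,-1,0,0,0,2.5,-1,0,0,0,2.5])

```text
t: 6.07
eef_pos: [539.6, 118.6, 144.8]
tool_rot: [-0.0, 0.866, -0.5, 0.0]
wrist_force: [0.9, -4.0, 3.9]
width: 12.9
```

```bash
python3 st.py
```

```text
6.07 [539.62 118.58 144.76] yaw -60.04 F [ 0.95 -3.95  3.91] M [-0.983 -0.263 -0.239] w 12.9 [-0.11   0.498 -0.283  1.869  0.188  0.8   -1.54 ]
```

Call:
jog_arm(increments=[-1,0,-0.01,0,0.2,-1,0,-0.01,0,0.5,-1,0,-0.01,0,0.7,-1,0,-0.01,0,0.7])

```text
t: 6.4
eef_pos: [539.6, 118.5, 144.8]
tool_rot: [-0.0, 0.869, -0.495, 0.0]
wrist_force: [2.2, -4.3, 5.6]
width: 12.9
```

```bash
python3 st.py
```

```text
6.4 [539.61 118.53 144.76] yaw -59.35 F [ 2.18 -4.26  5.56] M [-1.067 -0.567 -0.42 ] w 12.9 [-0.107  0.498 -0.287  1.869  0.19   0.8   -1.529]
```

Torque rose to about 0.4 N m, so this is the first stop, at about 0.45 rad relative to the tank. I back off slightly, then press.

Call:
jog_arm(increments=[-1,0.01,-0.02,0,-0.5,-1,0.01,-0.02,0,-1.2,-1,0.01,-0.02,0,-1.5,-1,0.01,-0.02,0,-1.5,-1,0.01,-0.02,-0.02,-1.5,-1,0.01,-0.02,-0.05,-1.5,-1,0.01,-0.02,-0.08,-1.5,-1,0.01,-0.02,-0.08,-1.5], squeeze=60)

```text
t: 7.07
eef_pos: [539.6, 118.5, 141.5]
tool_rot: [-0.0, 0.863, -0.506, 0.0]
wrist_force: [0.9, -2.9, 7.4]
width: 12.9
```

```bash
python3 st.py
```

```text
7.07 [539.61 118.48 141.51] yaw -60.79 F [ 0.85 -2.85  7.44] M [-0.653 -0.121 -0.05 ] w 12.9 [-0.112  0.502 -0.279  1.872  0.187  0.792 -1.551]
```

Call:
jog_arm(increments=[-1,0,0,-0.03,0,-1,0,0,-0.06,0,-1,0,0,-0.07,0,-1,0,0,-0.07,0])

```text
t: 7.4
eef_pos: [539.6, 118.5, 139.0]
tool_rot: [-0.0, 0.863, -0.506, 0.0]
wrist_force: [-1.8, -2.4, 10.7]
width: 12.3
```

```bash
python3 st.py
```

```text
7.4 [539.64 118.51 139.02] yaw -60.78 F [-1.79 -2.4  10.67] M [-0.7    0.046 -0.019] w 12.3 [-0.113  0.505 -0.278  1.875  0.188  0.786 -1.552]
```

Call:
jog_arm(increments=[-1,0,0,-0.015,0.5,-1,0,0,-0.015,1,-1,0,0,-0.015,1.5,-1,0,0,-0.015,2,-1,0,0,-0.015,2.5,-1,0,0,-0.015,2.5])

```text
t: 7.9
eef_pos: [539.7, 118.8, 138.6]
tool_rot: [-0.001, 0.874, -0.487, 0.0]
wrist_force: [-1.2, -2.1, 11.2]
width: 12.8
```

```bash
python3 st.py
```

```text
7.9 [539.72 118.83 138.63] yaw -58.24 F [-1.21 -2.08 11.21] M [-0.376  0.107 -0.026] w 12.8 [-0.105  0.507 -0.291  1.875  0.197  0.786 -1.517]
```

Call:
jog_arm(increments=[-1,0,0,0,1,-1,0,0,0,2,-1,0,0,0,3.5,-1,0,0,0,5,-1,0,0,0,6.5,-1,0,0,0,8,-1,0,0,0,9,-1,0,0,0,10,-1,0,0,0,10])

```text
t: 8.65
eef_pos: [539.8, 119.4, 138.8]
tool_rot: [-0.001, 0.913, -0.408, 0.0]
wrist_force: [-0.6, -1.3, 11.0]
width: 12.4
```

```bash
python3 st.py
```

```text
8.65 [539.84 119.44 138.76] yaw -48.19 F [-0.63 -1.28 11.  ] M [-0.055  0.132 -0.006] w 12.4 [-0.072  0.511 -0.341  1.874  0.23   0.793 -1.375]
```

Call:
jog_arm(increments=[-1,0,0,0,1,-1,0,0,0,2,-1,0,0,0,3.5,-1,0,0,0,5,-1,0,0,0,6.5,-1,0,0,0,8,-1,0,0,0,9.5,-1,0,0,0,11,-1,0,0,0,12,-1,0,0,0,12])

```text
t: 9.48
eef_pos: [539.8, 119.7, 138.7]
tool_rot: [-0.001, 0.951, -0.31, 0.0]
wrist_force: [-0.3, -0.7, 10.6]
width: 13.2
```

```bash
python3 st.py
```

```text
9.48 [539.81 119.65 138.74] yaw -36.18 F [-0.27 -0.69 10.64] M [-0.027  0.125 -0.014] w 13.2 [-0.033  0.517 -0.4    1.872  0.269  0.803 -1.205]
```

Call:
jog_arm(increments=[-1,0,0,0,1,-1,0,0,0,2,-1,0,0,0,3.5,-1,0,0,0,5,-1,0,0,0.03,5,-1,0,0,0.06,5,-1,0,0,0.09,5,-1,0,0,0.12,5,-1,0,0,0.12,5])

```text
t: 10.23
eef_pos: [539.8, 119.6, 143.3]
tool_rot: [-0.001, 0.963, -0.269, 0.0]
wrist_force: [1.1, 0.4, 5.6]
width: 13.0
```

```bash
python3 st.py
```

```text
10.23 [539.77 119.6  143.34] yaw -31.24 F [1.06 0.41 5.6 ] M [ 0.132 -0.262  0.04 ] w 13.0 [-0.015  0.515 -0.427  1.867  0.281  0.818 -1.132]
```

Call:
jog_arm(increments=[-1,0,0,0.01,1,-1,0,0,0.02,2,-1,0,0,0.02,3.5,-1,0,0,0.02,5,-1,0,0,0.02,6.5,-1,0,0,0.02,8,-1,0,0,0.02,9.5,-1,0,0,0.02,11,-1,0,0,0.02,12.5,-1,0,0,0.02,14,-1,0,0,0.02,14])

```text
t: 11.15
eef_pos: [539.5, 117.9, 143.5]
tool_rot: [0.0, 0.989, -0.149, -0.0]
wrist_force: [-0.7, 0.9, 5.3]
width: 12.6
```

```bash
python3 st.py
```

```text
11.15 [539.48 117.88 143.49] yaw -17.17 F [-0.7   0.91  5.33] M [0.344 0.034 0.   ] w 12.6 [ 0.032  0.524 -0.495  1.865  0.327  0.834 -0.929]
```

Call:
jog_arm(increments=[-1,0,0,0,1,-1,0,0,0,2,-1,0,0,0,3,-1,0,0,0.02,3.8,-1,0,0,0.04,3.8,-1,0,0,0.06,3.8,-1,0,0,0.07,3.8,-1,0,0,0.07,3.8])

```text
t: 11.82
eef_pos: [539.5, 117.7, 146.3]
tool_rot: [0.0, 0.993, -0.118, -0.0]
wrist_force: [0.3, 0.6, 1.5]
width: 12.9
```

```bash
python3 st.py
```

```text
11.82 [539.48 117.69 146.26] yaw -13.56 F [0.26 0.59 1.47] M [ 0.16  -0.177 -0.006] w 12.9 [ 0.045  0.523 -0.514  1.861  0.335  0.844 -0.875]
```

Call:
jog_arm(increments=[-1,0,0,0.03,0,-1,0,0,0.06,0,-1,0,0,0.09,0,-1,0,0,0.12,0,-1,0,0,0.12,0])

```text
t: 12.23
eef_pos: [539.5, 117.9, 151.3]
tool_rot: [0.0, 0.993, -0.118, -0.0]
wrist_force: [-0.1, 0.5, -1.3]
width: 13.2
```

```bash
python3 st.py
```

```text
12.23 [539.54 117.85 151.29] yaw -13.55 F [-0.08  0.54 -1.25] M [ 0.014 -0.062  0.024] w 13.2 [ 0.047  0.517 -0.517  1.856  0.33   0.854 -0.87 ]
```

The cap is off. I lift it straight up and then carry it to the tray.

Call:
jog_arm(increments=[-1,0,0,0.3,0,-1,0,0,0.7,0,-1,0,0,1.2,0,-1,0,0,1.6,0,-1,-0.1,-0.5,1.7,0,-1,-0.2,-1.1,1.7,0,-1,-0.4,-1.8,1.7,0,-1,-0.6,-2.5,1.7,0,-1,-0.8,-3.2,1.7,0,-1,-1,-3.9,1.7,0,-1,-1.2,-4.6,1.7,0,-1,-1.2,-4.8,1.7,0])

```text
t: 13.23
eef_pos: [489.5, -79.0, 218.9]
tool_rot: [0.001, 0.993, -0.12, -0.001]
wrist_force: [0.2, -0.8, -1.9]
width: 12.9
```

```bash
python3 st.py
python3 - <<'E'
from h import *
c=cap('wrist'); save(c,'w2.png'); print(proj(c,[461,-187,3]))
E
```

```text
13.23 [489.54 -79.02 218.86] yaw -13.83 F [ 0.2  -0.79 -1.91] M [-0.047  0.065  0.024] w 12.9 [ 0.455  0.358 -0.533  1.903  0.225  0.941 -0.425]
[250.77358831 250.61339127]
```

View pics/w2.png

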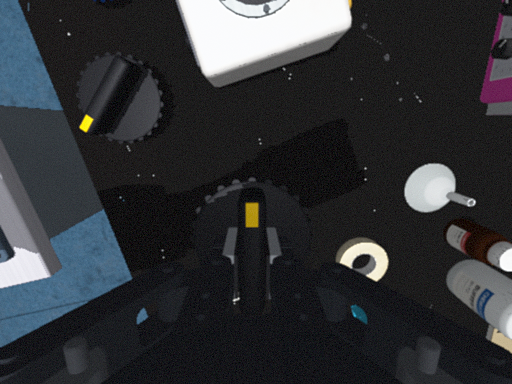

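The wrist view shows the cap held upright with its bar between the pads and the yellow mark at (252,214). The tray is hidden below the gripper. Its centre from the top view is (461,-187), with about 20 mm of margin.

Call:
jog_arm(increments=[-1,-0.3,-0.9,0,0,-1,-0.5,-1.7,-0.5,0,-1,-0.7,-2.4,-1.2,0,-1,-0.7,-2.7,-1.8,0,-1,-0.7,-2.7,-2.4,0,-1,-0.7,-2.7,-3,0,-1,-0.7,-2.7,-3.5,0,-1,-0.7,-2.7,-3.9,0,-1,-0.7,-2.7,-4.1,0,-1,-0.7,-2.7,-4.1,0,-1,-0.7,-2.7,-4.1,0])

```text
t: 14.2
eef_pos: [464.1, -181.4, 55.4]
tool_rot: [-0.0, 0.993, -0.117, -0.0]
wrist_force: [0.7, 0.4, -1.0]
width: 12.9
```

```bash
python3 st.py
python3 - <<'E'
from h import *
c=cap('top'); b=cap('side')
im=np.hstack([cv2.resize(c['image'][180:290,290:400],(400,400),interpolation=2),cv2.resize(b['image'][110:220,235:345],(400,400),interpolation=2)])
cv2.imwrite('pics/t2.png',im[:,:,::-1])
E
```

```text
14.2 [ 464.08 -181.38   55.38] yaw -13.49 F [ 0.75  0.41 -0.96] M [ 0.015 -0.026 -0.048] w 12.9 [ 0.543  0.583 -0.388  2.084  0.41   0.548 -0.376]
```

View pics/t2.png

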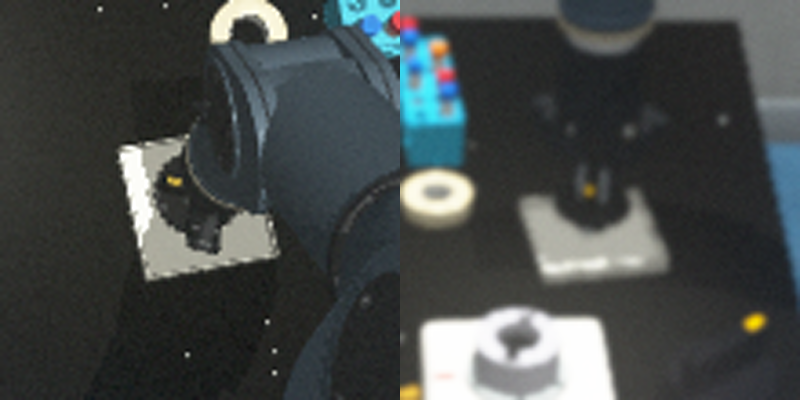

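Both views put the cap over the tray. In the left half the disc is near (205,200), against a tray centre near (199,207). I lower it gently.

Call:
jog_arm(increments=[-1,-0.05,-0.1,-0.15,0,-1,-0.05,-0.1,-0.3,0,-1,-0.05,-0.1,-0.4,0,-1,-0.05,-0.1,-0.45,0,-1,-0.05,-0.1,-0.45,0,-1,-0.05,-0.1,-0.45,0])

```text
t: 14.8
eef_pos: [461.6, -185.9, 37.0]
tool_rot: [-0.0, 0.993, -0.118, -0.0]
wrist_force: [-0.1, -0.5, -1.3]
width: 12.9
```

```bash
python3 st.py
```

```text
14.8 [ 461.55 -185.93   37.03] yaw -13.53 F [-0.11 -0.51 -1.33] M [0.026 0.008 0.001] w 12.9 [ 0.535  0.612 -0.363  2.099  0.436  0.503 -0.391]
```

Call:
jog_arm(increments=[-1,0,0,-0.02,0,-1,0,0,-0.04,0,-1,0,0,-0.055,0,-1,0,0,-0.065,0,-1,0,0,-0.065,0])

```text
t: 15.22
eef_pos: [461.6, -186.0, 34.6]
tool_rot: [-0.0, 0.993, -0.118, -0.0]
wrist_force: [0.3, 1.0, -0.5]
width: 12.5
```

```bash
python3 st.py
```

```text
15.22 [ 461.6  -186.05   34.55] yaw -13.54 F [ 0.34  1.03 -0.52] M [-0.036 -0.01   0.033] w 12.5 [ 0.532  0.616 -0.359  2.101  0.44   0.496 -0.394]
```

Call:
jog_arm(increments=[-1,0,0,-0.01,0,-1,0,0,-0.02,0,-1,0,0,-0.03,0,-1,0,0,-0.03,0])

```text
t: 15.55
eef_pos: [461.7, -186.1, 33.8]
tool_rot: [0.0, 0.993, -0.118, 0.0]
wrist_force: [-0.8, 0.9, 6.3]
width: 13.1
```

```bash
python3 st.py
```

```text
15.55 [ 461.69 -186.13   33.83] yaw -13.54 F [-0.76  0.86  6.31] M [ 0.136  0.434 -0.01 ] w 13.1 [ 0.531  0.617 -0.357  2.102  0.442  0.494 -0.396]
```

It is seated on the tray floor with 6 N of contact. I release and retreat.

Call:
jog_arm(increments=[-1,0,0,0.01,0,-0.55,0,0,0.01,0,-0.3,0,0,0.01,0,0,0,0,0.01,0,0,0,0,0.01,0,0,0,0,0.3,0,0,0,0,0.8,0,0,0,0,1.5,0,0,0,0,2.3,0,0,0,0,3.2,0,0,0,0,4.2,0,0,0,0,4.5,0], squeeze=20)

```text
t: 16.55
eef_pos: [463.5, -186.2, 218.5]
tool_rot: [0.001, 0.993, -0.118, 0.003]
wrist_force: [1.0, 0.3, -0.0]
width: 42.3
```

Call:
jog_arm(increments=[0,0,-0.8,0.5,0,0,0,-1.8,0.5,0,0,0,-2.8,0.5,0,0,0,-3.8,0.5,0,0,0,-4.8,0.5,0,0,0,-5.8,0.5,0,0,0,-6.5,0.5,0,0,0,-6.8,0.5,0,0,0,-6.8,0.5,0,0,0,-6.8,0.5,0])

```text
t: 17.38
eef_pos: [461.5, -457.5, 232.8]
tool_rot: [-0.001, 0.993, -0.118, -0.0]
wrist_force: [0.7, -0.3, 0.1]
width: 42.3
```

```bash
python3 st.py
python3 - <<'E'
from h import *
c=cap('top'); b=cap('side'); 
print(depth(c,345,232),depth(c,184,239),depth(c,355,145))
im=np.hstack([cv2.resize(c['image'][130:290,170:400],(431,300),interpolation=2),cv2.resize(b['image'][110:220,235:345],(300,300),interpolation=2)])
cv2.imwrite('pics/t3.png',im[:,:,::-1])
E
```

```text
17.38 [ 461.53 -457.46  232.79] yaw -13.56 F [ 0.71 -0.3   0.09] M [ 0.084 -0.03  -0.016] w 42.3 [ 0.978  0.563 -0.452  1.495  0.258  1.145  0.242]
[ 464.85049076 -182.22183334   54.08385366] [446.05324826 328.25665318  18.42402146] [ 745.67157724 -221.65695454   75.99587564]
```

View pics/t3.png

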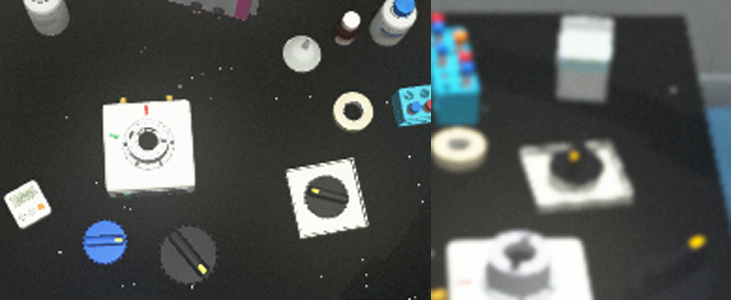

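The cap stands upright in the centre of the tray at (326,196), the neck is open at (148,140), and the other things are where they were.

```bash
python3 -c "
from rig import manip; print(manip.close_job())"
```

```text
the job is handed in; nothing more can be done
None
```

The coolant reservoir is open: its black cap is off and standing upright near the centre of the white tray. The job was handed in at about 17.5 s.

- **Turning and pressing:** I turned the cap anticlockwise and felt the first stop at about 0.45 rad. I backed off slightly, pressed it down about 6 mm with about 11 N, and turned it past the stop while pressed. The spring then lifted it, and I turned on to about 1.27 rad, lifted it straight off and set it down in the tray with 6 N.
- **Last checks:** The top and side views show the neck open and the cap seated in the tray. The gripper was clear and reading no force. The depth reading on the bar was 54 mm at a height I expected to be 57 mm. The vial reads the same position as before and the timer agrees within 1 mm. The other caps look unmoved in the picture.
- **Limits I came close to or passed:** At the first stop the wrist torque briefly read 0.42 N m, just over the advised 0.4. While turning I also pulled upward with about 16 N for a moment, because I had raised the arm too far, and corrected it at once.

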